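# Set the iris of a blackbody source to its test mark

## Robot

A 6-joint arm with a two-finger parallel gripper is mounted at the origin on the work surface. World frame = base frame: x ahead of the robot, y to its left, z up, the work surface at z = 0. Lengths are in mm, angles in degrees, forces in N, time in s.
With the tool pointing down it reaches from about 350 to 850 mm from the base axis. Payload 8.1 kg.
Tool frame: the origin (TCP) lies between the finger pads; the fingertips stand 22 mm ahead of it and the grasp point (between the pads) lies 3 mm ahead of it; z points along the fingers, y is the line along which they close (so a half turn about z gives the same grasp; the last joint's range is limited). The gripper opens to 85 mm and grips with 20 to 120 N. Pads are 22 mm wide; open, the fingers measure 114 mm over their backs; the gripper's body (76 mm by 85 mm) begins 54 mm behind the grasp point. The pads swing forward as they close: fully open they stand 13 mm farther back than shut.
Start: joints at [-69.408, 7.471, 85.268, -0, 87.261, -4.893], TCP at [258.186, -541.614, 253.292] pointing down, gripper open.
Joint ranges: [-169.43, 169.43], [-51.17, 129.36], [1.28, 143.12], [-76.62, 256.62], [0, 156.53], [-152.29, 152.29]. Speed limits (degrees/s): [136.94, 136.94, 159.86, 180, 180, 180].

## Interface

Orientations are given as [roll, pitch, yaw] about the fixed x, y, z axes, in that order (R = Rz(yaw) Ry(pitch) Rx(roll)).
In Python, from bench import r, vision gives the robot as it stands.
- The arm moves only by the tool step_arm, never from a script. Its argument "targets" is a list that holds one entry, the list of rows, each a list of 6 numbers: the shift along the world's x, y, z in mm, then the turn, a rotation vector about the world's x, y, z in rad. In form: [[[x, y, z, rx, ry, rz], ...]]. A call has 1 to 12 rows; each row is the pose to reach, as a shift and turn from the pose commanded when the call began; what a row does not reach only later rows make up. A row lasts 1/12 s, in which the tool goes at most 41.7 mm and 7.16 degrees, less where a joint would pass 70% of its speed; a pose out of reach is approached as far as the arm can. A call with a gripper value outside its range is refused whole. "fingers" is the gripper's target within -1 to 1 (shut at 1, half-way at 0, fully open at -1), set as the call begins (left out, the last holds). The fingers move at their own pace and stop on an object; "newtons" is the grip in N (left out, the last holds). Time passes only in rows, so rows that repeat a pose let the fingers close. It gives the time, the measured TCP pose, the force, the opening and the grip force at its end, in the units of the state.
- r.sense(): the state, without advancing time (a new reading comes with each control period).
- vision.snapshot(name): name is "side" or "top" or "wrist"; returns a dict with "img" (400x640x3 uint8, blue, green, red), "mtx" (3x3 intrinsics, pixels), "eye" and "attitude" of the camera in the world. Camera axes: x right, y up, looking along -z (the intrinsics and any distortion apply to the point x, -y, -z); pixel columns grow to the right and rows downward; lengths in mm; the calibration is good to about 2 mm. A picture is of the moment at which its call begins. There is no depth.
- r.hand_in(): hands the job in; it is judged then, once.
The state is a dict: "time": time; "joint_pos": joint angles; "qd": joint speeds; "joint_efforts": joint torques, N m; "tool_pos": TCP position; "tcp_rot": TCP orientation; "ft_force": force on the tool from outside, world axes, zero at the start; "wrist_torque": the same for the moment, N m; "finger_gap": finger opening in mm; "grip_force": force on a finger pad.
Only numpy, scipy, OpenCV 4.12 (cv2) and the standard library are available. Lean on these libraries where they do the work, as an engineer would, in place of code of your own. Each camera call takes 0.05 s, during which the arm holds its last target. There are 200 camera calls.

## Task

Get the blackbody source ready for the next thermometer test: with the fingers only, push the lever of its iris all the way round to the open stop, then push it back the other way until the lever's index line stands at the green mark of the scale, and take the hand away. Be gentle with the iris and the instrument, and leave the thermometers, their holder and the dish where they are.

Things in the scene. Friction and masses are not known exactly. Their poses are not given: they have to be found in the camera images.
- source: Blackbody source for testing infrared thermometers: cream case on a low scissor jack, fixed, with a round dark iris unit on its front. Origin: on the bench, straight under the centre of the iris ring. x: level, out of the front along the iris axis; z: up; y: to the right for a person facing the front. In these axes the case fills x -260 to -40, y -165 to 75, z 0 to 215 mm (with jack).
- iris_axis (a point): Centre of the turning ring, on the level iris axis, 160 mm above the bench; axes as the source's. The lever swings upright in the plane x = 0 here. The turning ring is 54 mm in radius, x -8 to 8 mm. Before it is the fixed black scale ring (x 8 to 23 mm, radius 53 tapering to 45 mm) with the scale on its sloping rim; behind it a fixed barrel, 51 mm in radius, to x -40 mm.
- iris (a joint): Angle of ring and lever, rad. 0: open stop, lever 50 degrees from upright towards -y of the source (white ring symbol). It grows as the lever swings over the top (upright at 0.873) towards +y, to 1.745: closed stop, 50 degrees towards +y (small white dot). Green mark: 1.222. Friction holds it wherever it is left; about 3.5 N at the knob moves it. No spring. Dark leaves inside close as it turns.
- lever_knob (a point): Centre of the red ball knob, 16 mm across, at the lever's end, 100 mm from the iris axis. The lever is a steel rod 7 mm thick, standing radially out of the ring, with an aluminium foot (16 mm wide, to 62 mm from the axis) that bears the white index line next to the scale.
- green_mark (a point): Middle of the broad green mark on the sloping rim of the fixed scale ring, 20 degrees from upright towards +y of the source, with a green dot beside it on the front face. The other marks are thin and white, 10 degrees apart.
- holder: Steel stand with a round foot (90 mm across) and an aluminium cradle 90 x 56 mm, 154 mm high, fixed to the bench in front of the iris, 170 to 210 mm from it. Origin at the centre of its underside.
- thermo_test_mid (a point): Middle of the white thermometer lying loose in the cradle, its head towards the iris: 150 mm long, 42 mm wide, 32 mm high, its top 174 mm above the bench. Not to be disturbed.
- thermo_left: White thermometer lying loose on the bench, 150 x 42 x 32 mm, on the -y side of the source's front. Origin at the centre of its underside, x along it. Not to be disturbed.
- thermo_right: White thermometer of the same kind, lying loose on the +y side. Not to be disturbed.
- dish: Round open steel dish, 90 mm across, 22 mm high, loose on the bench beside the case. Origin at the centre of its underside. Not to be disturbed.

How it is judged:
By the outcome, as a careful person would: the job done as asked, in the order asked, and still so for the second after the job is handed in, with the robot touching nothing.
It also fails if it takes over 54 s, if anything falls off the work surface, if the arm or the gripper's body presses on something with over 40 N, if the wrist force passes 120 N, or if a joint passes its speed limit or range.

## Working session

There is one attempt and no reset: what is moved stays moved. The work goes in short steps, Python scripts to look and compute and a tool call to move; the robot and the scene stay as the last step left them, time stands still between calls to the robot, and variables do not carry over. Pictures are saved under pics/ and viewed, at most 10 in all, crops included, and the job is handed in when it is done.

Besides the shell and the picture viewer there is one more tool, called after ">>>" by a JSON object that holds its "op" and its "data". step_arm: Moves the arm, as the interface text tells. Its arguments: {"type":"object","properties":{"targets":{"type":"array"},"fingers":{"type":"number"},"newtons":{"type":"number"}},"required":["targets"]}

```bash
mkdir -p pics; cat > h.py <<'E'
import numpy as np, cv2
from bench import r, vision
def ray(s,u,v):
    K=np.array(s['mtx']); d=np.linalg.inv(K)@[u,v,1]; d=np.array([d[0],-d[1],-d[2]])
    A=np.array(s['attitude'],float)
    if A.shape!=(3,3):
        from scipy.spatial.transform import Rotation as R
        A=R.from_euler('xyz',A,degrees=True).as_matrix() if A.size==3 else R.from_quat(A).as_matrix()
    d=A@d; return np.array(s['eye'],float),d/np.linalg.norm(d)
def onz(s,u,v,z):
    e,d=ray(s,u,v); return e+d*(z-e[2])/d[2]
def tri(a,b):
    M=np.zeros((3,3));q=np.zeros(3)
    for e,d in (a,b):
        P=np.eye(3)-np.outer(d,d);M+=P;q+=P@e
    return np.linalg.solve(M,q)
def mask(im,lo,hi): return cv2.inRange(cv2.cvtColor(im,cv2.COLOR_BGR2HSV),lo,hi)
def blobs(m,n=15):
    k,_,st,c=cv2.connectedComponentsWithStats(m)
    return [(int(st[i,4]),c[i].round(1).tolist()) for i in range(1,k) if st[i,4]>=n]
E
python3 - <<'E'
from h import *
for n in ('side','top'):
    s=vision.snapshot(n); cv2.imwrite(f'pics/{n}0.png',s['img'])
    print(n,s['eye'],s['attitude'],np.array(s['mtx']).tolist())
    print('red',blobs(mask(s['img'],(0,140,80),(8,255,255))|mask(s['img'],(172,140,80),(180,255,255))))
    print('green',blobs(mask(s['img'],(45,100,60),(85,255,255)),4))
E
```

```text
side [135.49682571 411.70245048 671.05080864] [  47.75995906   -1.25382916 -129.70132591] [[419.05133728837586, 0.0, 320.23564883649755], [0.0, 419.05133728837586, 192.85810697403218], [0.0, 0.0, 1.0]]
red [(79, [366.6, 149.3])]
green [(26, [352.3, 172.9])]
top [ 462.15505235   28.30117704 1022.11318857] [  7.30790137  -0.72096055 -89.55693631] [[397.67603171960104, 0.0, 309.4139046667709], [0.0, 397.67603171960104, 192.647120933507], [0.0, 0.0, 1.0]]
red [(50, [325.9, 217.3])]
green [(20, [319.4, 210.8]), (5, [368.0, 237.0]), (19, [381.0, 237.0])]
```

View pics/side0.png

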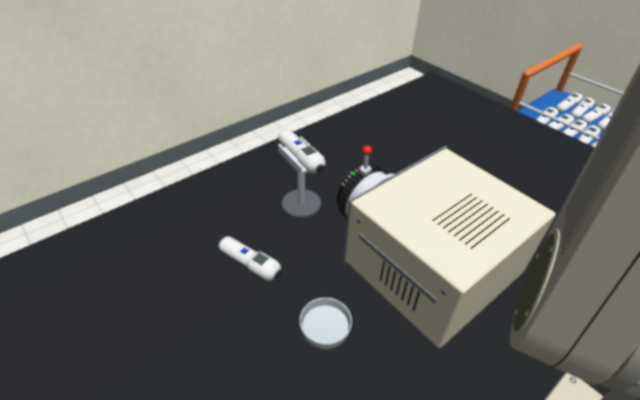

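View pics/top0.png

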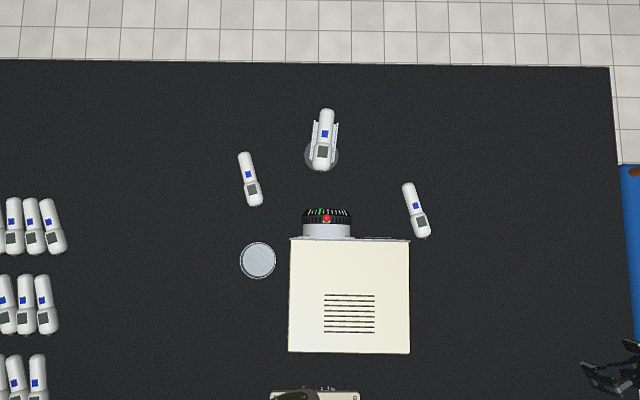

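Both views show the source facing away from the robot (world +x). The red knob is near upright, at top (326,217) and side (367,149), and the green mark is to its left in the top view at (319,211). The case's front top edge runs from about (289,239) to (410,240).

```bash
python3 - <<'E'
from h import *
S=vision.snapshot('side');T=vision.snapshot('top')
k=tri(ray(S,366.6,149.3),ray(T,325.9,217.3)); print('knob',k.round(1))
print('green',tri(ray(S,352.3,172.9),ray(T,319.4,210.8)).round(1))
# case top face, cream, z=215
m=mask(T['img'],(15,8,215),(40,80,255)); 
c=max(cv2.findContours(m,0,2)[0],key=cv2.contourArea); rc=cv2.minAreaRect(c)
print(cv2.contourArea(c)); P=[onz(T,*p,215) for p in cv2.boxPoints(rc)]
for p in P: print(p.round(1))
for i in range(4):
    d=P[(i+1)%4]-P[i]; print(np.linalg.norm(d).round(1),np.degrees(np.arctan2(d[1],d[0])).round(2))
for z in (160,):
  print('barrel', onz(T,303,230,z).round(1),onz(T,350,230,z).round(1))
st=r.sense(); print(st['tool_pos'],st['tcp_rot'],st['ft_force'],st['finger_gap'],st['time'])
W=vision.snapshot('wrist'); print(W['eye'],W['attitude'])
E
```

```text
knob [512.5 -12.5 260.6]
green [529.6  -2.  204.3]
13021.0
[255.2  58.3 215. ]
[470.1  57.5 215. ]
[ 467.7 -187.   215. ]
[ 252.3 -177.8  215. ]
214.8 -0.23
244.5 -90.57
215.6 177.54
236.2 89.28
barrel [491.4  31.5 160. ] [492.2 -70.1 160. ]
[ 258.06937671 -541.3130035   252.63201121] [-1.79933698e+02 -5.86151555e-03  2.54840682e+01] [0.5622919  0.45917282 0.40786876] 85.18931260828549 0.2
[ 325.51333015 -509.28393608  372.35855636] [-1.70230125e+01  3.96292322e-02 -6.45203559e+01]
```

>>> {"op": "step_arm", "data": {"targets": [[[0, 0, 40, 0, 0, 0], [0, 0, 80, 0, 0, -0.1], [20, 40, 110, 0, 0, -0.2], [38, 80, 130, 0, 0, -0.3], [56, 118, 130, 0, 0, -0.4], [74, 155, 130, 0, 0, -0.445], [92, 191, 130, 0, 0, -0.445], [110, 228, 130, 0, 0, -0.445], [128, 266, 130, 0, 0, -0.445], [146, 304, 130, 0, 0, -0.445], [164, 342, 130, 0, 0, -0.445], [182, 380, 130, 0, 0, -0.445]]], "fingers": 0.3, "newtons": 20}}

```text
time: 1.25
tool_pos: [433.4, -174.6, 383.4]
tcp_rot: [180.0, -0.0, -0.0]
ft_force: [1.1, -1.1, -0.8]
finger_gap: 30.0
grip_force: 0.0
```

>>> {"op": "step_arm", "data": {"targets": [[[18, 38, 0, 0, 0, 0], [36, 76, 0, 0, 0, 0], [54, 114, 0, 0, 0, 0], [72, 148, 0, 0, 0, 0], [72, 148, -20, 0, 0, 0], [72, 148, -40, 0, 0, 0], [72, 148, -40, 0, 0, 0], [72, 148, -40, 0, 0, 0]]]}}

```text
time: 1.92
tool_pos: [504.4, -28.3, 342.2]
tcp_rot: [-180.0, 0.2, 0.0]
ft_force: [-0.3, 0.3, 0.4]
finger_gap: 29.4
grip_force: 0.0
```

```bash
python3 - <<'E'
from h import *
st=r.sense(); print({k:np.round(st[k],2) for k in ('time','tool_pos','tcp_rot','ft_force','finger_gap','joint_pos')})
W=vision.snapshot('wrist'); cv2.imwrite('pics/w1.png',W['img'])
im=W['img'];print('red',blobs(mask(im,(0,140,80),(8,255,255))|mask(im,(172,140,80),(180,255,255))),'green',blobs(mask(im,(45,100,60),(85,255,255)),4))
for n,c in blobs(mask(im,(0,140,80),(8,255,255))|mask(im,(172,140,80),(180,255,255))): print(onz(W,*c,260))
E
```

```text
{'time': np.float64(1.92), 'tool_pos': array([504.37, -28.34, 342.23]), 'tcp_rot': array([-1.7998e+02,  1.7000e-01,  1.0000e-02]), 'ft_force': array([-0.31,  0.29,  0.43]), 'finger_gap': np.float64(29.45), 'joint_pos': array([-9.03, -8.29, 91.77, -0.  , 96.69, 80.96])}
red [(58, [416.4, 196.6]), (432, [299.4, 209.8])] green [(182, [290.9, 165.6]), (210, [432.5, 220.8])]
[521.33639721 -85.61333616 260.        ]
[512.69771271 -12.76354261 260.        ]
```

View pics/w1.png

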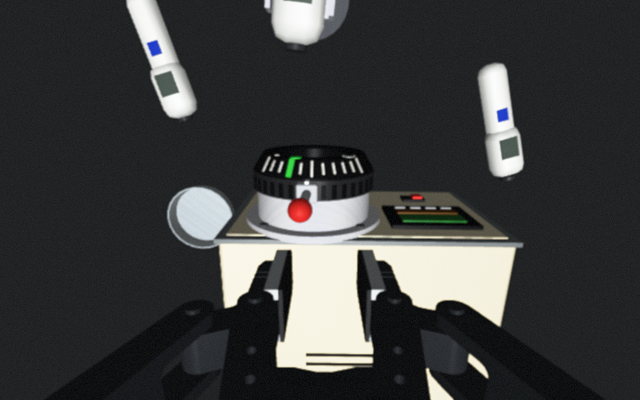

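The wrist view shows the knob at (299,210), which puts it at about (512.7, -12.8, 260). The lever is near upright and the green mark is at (291,166). The fingers are to the rear right of the knob, so I'll centre over it and then lower.

>>> {"op": "step_arm", "data": {"targets": [[[4, 8, 0, 0, 0, 0], [8, 15.5, 0, 0, 0, 0], [8, 15.5, 0, 0, 0, 0], [8, 15.5, -15, 0, 0, 0], [8, 15.5, -30, 0, 0, 0], [8, 15.5, -30, 0, 0, 0], [8, 15.5, -30, 0, 0, 0]]]}}

```text
time: 2.55
tool_pos: [512.8, -13.0, 313.0]
tcp_rot: [-180.0, 0.1, -0.0]
ft_force: [-0.5, -0.6, 1.0]
finger_gap: 29.7
grip_force: 0.0
```

```bash
python3 - <<'E'
from h import *
W=vision.snapshot('wrist'); cv2.imwrite('pics/w2.png',W['img'])
im=W['img']
for n,c in blobs(mask(im,(0,140,80),(8,255,255))|mask(im,(172,140,80),(180,255,255))): print(n,c,onz(W,*c,260))
st=r.sense(); print({k:np.round(st[k],2) for k in ('time','tool_pos','tcp_rot','ft_force','finger_gap','joint_pos')})
E
```

```text
68 [438.1, 212.8] [529.11160195 -74.45478652 260.        ]
561 [323.6, 241.1] [512.59447856 -12.69405904 260.        ]
{'time': np.float64(2.6), 'tool_pos': array([513.21, -13.05, 314.02]), 'tcp_rot': array([ 1.8e+02, -2.0e-02, -1.0e-02]), 'ft_force': array([-0.87,  0.24,  0.89]), 'finger_gap': np.float64(30.0), 'joint_pos': array([-7.18, -7.07, 93.55,  0.  , 93.5 , 82.83])}
```

>>> {"op": "step_arm", "data": {"targets": [[[0, 0, -12, 0, 0, 0], [0, 0, -24, 0, 0, 0], [0, 0, -36, 0, 0, 0], [0, 0, -47, 0, 0, 0], [0, 0, -47, 0, 0, 0], [0, 0, -47, 0, 0, 0]]]}}

```text
time: 3.1
tool_pos: [512.3, -13.0, 264.8]
tcp_rot: [-180.0, 0.1, -0.0]
ft_force: [-0.6, -0.5, 0.6]
finger_gap: 29.7
grip_force: 0.0
```

```bash
python3 - <<'E'
from h import *
st=r.sense(); p=st['tool_pos'];print(p,st['ft_force'])
for t in list(range(-4,57,4)):
    th=np.radians(t); f=0.7*(th-np.radians(-3.7)); f=max(f,0)
    k=np.array([-19-100*np.sin(th),160+100*np.cos(th)])
    q=k+7*np.array([-np.cos(f),-np.sin(f)])+5*np.array([-np.sin(f),np.cos(f)])
    print(t,q.round(1),(q-[-13,267]).round(1),f.round(3))
E
```

```text
[512.33745762 -12.99000784 264.84571821] [-0.62350472 -0.53444974  0.62731019]Traceback (most recent call last):
  File "<stdin>", line 7, in <module>
AttributeError: 'int' object has no attribute 'round'
```

```bash
python3 - <<'E'
import numpy as np
for t in list(range(-4,57,4)):
    th=np.radians(t); f=max(0.7*(t+3.7),0)*np.pi/180
    k=np.array([-19-100*np.sin(th),160+100*np.cos(th)])
    q=k+7*np.array([-np.cos(f),-np.sin(f)])+5*np.array([-np.sin(f),np.cos(f)])
    print(t,(q-[-13,265]).round(1),round(f,3))
E
```

```text
-4 [-6.  -0.2] 0.0
0 [-13.2  -0.3] 0.045
4 [-20.4  -0.9] 0.094
8 [-27.6  -2. ] 0.143
12 [-34.6  -3.6] 0.192
16 [-41.6  -5.7] 0.241
20 [-48.3  -8.2] 0.29
24 [-54.9 -11.3] 0.338
28 [-61.3 -14.7] 0.387
32 [-67.4 -18.6] 0.436
36 [-73.3 -22.9] 0.485
40 [-78.8 -27.7] 0.534
44 [-84.1 -32.7] 0.583
48 [-88.9 -38.2] 0.632
52 [-93.4 -44. ] 0.681
56 [-97.5 -50. ] 0.729
```

>>> {"op": "step_arm", "data": {"targets": [[[0, -3, 0, 0, 0, 0], [0, -6, 0, 0, 0, 0], [0, -9.5, -0.2, 0.022, 0, 0], [0, -13.2, -0.3, 0.045, 0, 0], [0, -16.8, -0.6, 0.07, 0, 0], [0, -20.4, -0.9, 0.094, 0, 0], [0, -24, -1.4, 0.118, 0, 0], [0, -27.6, -2, 0.143, 0, 0], [0, -31.1, -2.8, 0.167, 0, 0], [0, -34.6, -3.6, 0.192, 0, 0], [0, -38.1, -4.6, 0.217, 0, 0], [0, -41.6, -5.7, 0.241, 0, 0]]]}}

```text
time: 4.1
tool_pos: [513.1, -55.1, 260.5]
tcp_rot: [-166.0, -0.0, -0.0]
ft_force: [0.2, 2.8, 4.2]
finger_gap: 30.0
grip_force: 1.9
```

```bash
python3 - <<'E'
from h import *
st=r.sense(); print({k:np.round(st[k],2) for k in ('time','tool_pos','tcp_rot','ft_force','finger_gap','joint_pos')})
W=vision.snapshot('wrist'); S=vision.snapshot('side')
im=np.vstack([W['img'],cv2.resize(S['img'][100:240,260:484],(640,400))]); cv2.imwrite('pics/p3.png',cv2.resize(im,(480,600)))
E
```

```text
{'time': np.float64(4.1), 'tool_pos': array([513.09, -55.15, 260.49]), 'tcp_rot': array([-1.6605e+02, -0.0000e+00, -2.0000e-02]), 'ft_force': array([0.24, 2.81, 4.18]), 'finger_gap': np.float64(29.96), 'joint_pos': array([-20.57,  -3.13,  96.44,  13.05,  91.63,  69.27])}
```

View pics/p3.png

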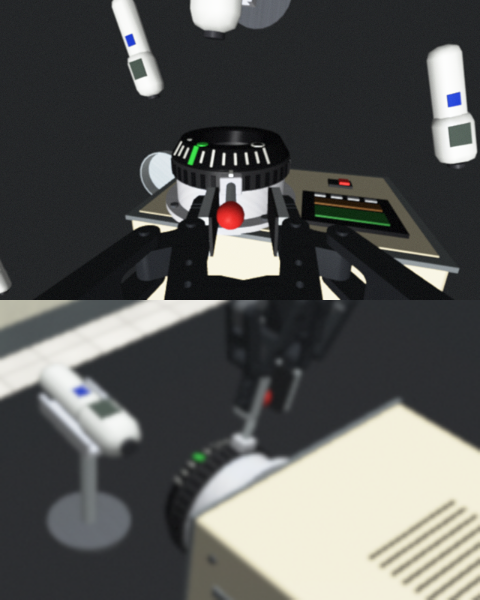

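The fingers straddle the knob and the left one is pushing the lever smoothly towards the open side, with about 4 N at the wrist.

>>> {"op": "step_arm", "data": {"targets": [[[0, -3.3, -1.2, 0.025, 0, 0], [0, -6.7, -2.5, 0.049, 0, 0], [0, -10, -4, 0.073, 0, 0], [0, -13.3, -5.6, 0.097, 0, 0], [0, -16.5, -7.3, 0.122, 0, 0], [0, -19.7, -9, 0.146, 0, 0], [0, -22.8, -10.9, 0.17, 0, 0], [0, -25.8, -12.9, 0.195, 0, 0], [0, -28.8, -15, 0.22, 0, 0], [0, -31.7, -17.2, 0.244, 0, 0], [0, -34.5, -19.5, 0.268, 0, 0], [0, -37.2, -22, 0.293, 0, 0]]]}}

```text
time: 5.2
tool_pos: [513.2, -92.3, 238.5]
tcp_rot: [-149.3, -0.0, -0.0]
ft_force: [-0.9, 2.9, 3.9]
finger_gap: 29.7
grip_force: 1.8
```

>>> {"op": "step_arm", "data": {"targets": [[[0, -1.4, -1.2, 0.012, 0, 0], [0, -2.7, -2.5, 0.025, 0, 0], [0, -4, -3.7, 0.037, 0, 0], [0, -5.3, -5, 0.049, 0, 0], [0, -6.5, -6.3, 0.061, 0, 0]]]}}

```text
time: 5.62
tool_pos: [513.2, -98.4, 232.3]
tcp_rot: [-145.9, -0.0, 0.0]
ft_force: [-1.1, 1.4, 3.4]
finger_gap: 29.5
grip_force: 1.7
```

```bash
python3 - <<'E'
from h import *
st=r.sense(); print({k:np.round(st[k],2) for k in ('time','tool_pos','tcp_rot','ft_force','finger_gap','grip_force','joint_pos')})
W=vision.snapshot('wrist'); cv2.imwrite('pics/p4.png',W['img'])
E
```

```text
{'time': np.float64(5.62), 'tool_pos': array([513.16, -98.38, 232.3 ]), 'tcp_rot': array([-1.4585e+02, -1.0000e-02,  1.0000e-02]), 'ft_force': array([-1.09,  1.43,  3.41]), 'finger_gap': np.float64(29.49), 'grip_force': np.float64(1.73), 'joint_pos': array([-34.52,   8.78,  92.3 ,  27.9 ,  98.8 ,  54.9 ])}
```

View pics/p4.png

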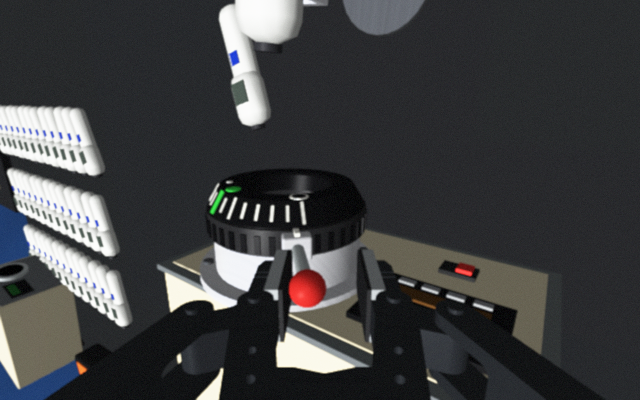

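The index line (296,233) is almost at the last white mark (304,213), next to the ring symbol. I'll keep going in small steps and watch the force.

>>> {"op": "step_arm", "data": {"targets": [[[0, -0.9, -1, 0.01, 0, 0], [0, -1.8, -2, 0.02, 0, 0], [0, -2.7, -3, 0.03, 0, 0], [0, -3.6, -4, 0.04, 0, 0]]]}}

```text
time: 6.0
tool_pos: [513.1, -101.9, 228.2]
tcp_rot: [-143.6, 0.0, 0.0]
ft_force: [-0.4, 2.5, 2.5]
finger_gap: 29.8
grip_force: 1.8
```

>>> {"op": "step_arm", "data": {"targets": [[[0, -0.6, -0.7, 0.006, 0, 0], [0, -1.2, -1.4, 0.012, 0, 0], [0, -1.2, -1.4, 0.012, 0, 0]]]}}

```text
time: 6.25
tool_pos: [513.0, -103.4, 226.5]
tcp_rot: [-142.9, 0.0, -0.0]
ft_force: [-0.6, 1.6, 2.2]
finger_gap: 30.0
grip_force: 1.4
```

>>> {"op": "step_arm", "data": {"targets": [[[0, -0.6, -0.7, 0.006, 0, 0], [0, -1.2, -1.4, 0.012, 0, 0], [0, -1.2, -1.4, 0.012, 0, 0]]]}}

```text
time: 6.5
tool_pos: [513.0, -104.4, 225.2]
tcp_rot: [-142.2, 0.0, -0.0]
ft_force: [-0.8, 3.1, 2.5]
finger_gap: 29.7
grip_force: 1.6
```

>>> {"op": "step_arm", "data": {"targets": [[[0, -0.6, -0.7, 0.006, 0, 0], [0, -1.2, -1.4, 0.012, 0, 0], [0, -1.2, -1.4, 0.012, 0, 0]]]}}

```text
time: 6.75
tool_pos: [513.1, -104.9, 224.7]
tcp_rot: [-141.4, -0.0, 0.0]
ft_force: [-1.2, 6.9, 6.3]
finger_gap: 29.9
grip_force: 4.5
```

>>> {"op": "step_arm", "data": {"targets": [[[0, -0.4, -0.5, 0, 0, 0], [0, -0.4, -0.5, 0, 0, 0], [0, -0.4, -0.5, 0, 0, 0]]]}}

```text
time: 7.0
tool_pos: [513.1, -104.9, 224.6]
tcp_rot: [-141.4, -0.0, 0.1]
ft_force: [-2.1, 7.9, 8.1]
finger_gap: 29.9
grip_force: 5.6
```

```bash
python3 - <<'E'
from h import *
W=vision.snapshot('wrist'); cv2.imwrite('pics/p5.png',W['img'][150:330,180:420]); cv2.imwrite('pics/p5.png',cv2.resize(W['img'][150:330,180:420],(720,540),interpolation=2))
print(r.sense()['ft_force'])
E
```

```text
[-2.5558416   8.14610111  8.17299471]
```

View pics/p5.png

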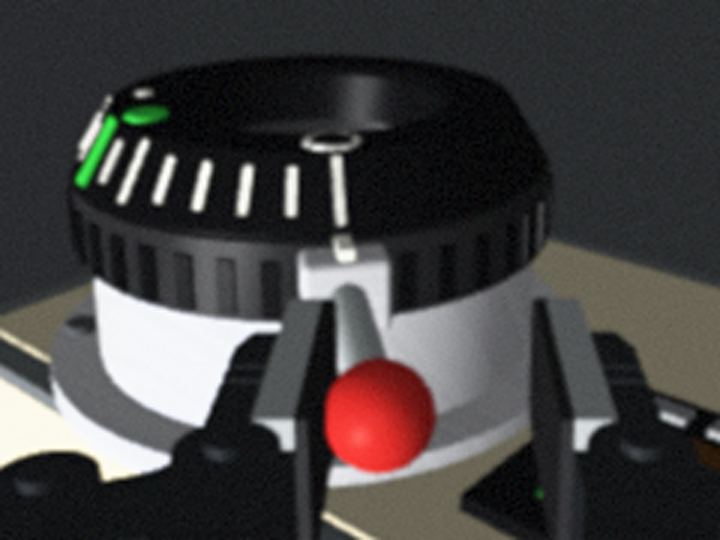

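The index line (343,248) is in line with the last scale mark and the ring symbol. The force has doubled and the hand has stopped moving, so the lever is at the open stop. Now the way back.

```bash
python3 - <<'E'
import numpy as np
L=None
for t in np.arange(52,-21,-2):
    th=np.radians(t); f=0.7*(t+3.7)*np.pi/180+ 0.0
    k=np.array([-19.7-100*np.sin(th),160.5+100*np.cos(th)])
    q=k+7*np.array([np.cos(f),np.sin(f)])+5*np.array([-np.sin(f),np.cos(f)])
    d=np.r_[q-[-105.3,224.2],f-0.674]
    print(t,d.round(3))
E
```

```text
52 [9.094e+00 6.157e+00 7.000e-03]
50 [11.492  8.811 -0.018]
48 [13.983 11.382 -0.042]
46 [16.562 13.866 -0.067]
44 [19.227 16.261 -0.091]
42 [21.975 18.564 -0.116]
40 [24.803 20.771 -0.14 ]
38 [27.706 22.88  -0.165]
36 [30.683 24.889 -0.189]
34 [33.729 26.794 -0.213]
32 [36.84  28.594 -0.238]
30 [40.014 30.286 -0.262]
28 [43.246 31.868 -0.287]
26 [46.532 33.338 -0.311]
24 [49.869 34.695 -0.336]
22 [53.253 35.936 -0.36 ]
20 [56.679 37.06  -0.384]
18 [60.144 38.065 -0.409]
16 [63.643 38.951 -0.433]
14 [67.172 39.715 -0.458]
12 [70.727 40.358 -0.482]
10 [74.304 40.877 -0.507]
8 [77.899 41.273 -0.531]
6 [81.507 41.545 -0.555]
4 [85.124 41.692 -0.58 ]
2 [88.745 41.714 -0.604]
0 [92.367 41.611 -0.629]
-2 [95.985 41.383 -0.653]
-4 [99.594 41.031 -0.678]
-6 [103.191  40.554  -0.702]
-8 [106.77   39.952  -0.727]
-10 [110.329  39.228  -0.751]
-12 [113.861  38.38   -0.775]
-14 [117.364  37.411  -0.8  ]
-16 [120.833  36.322  -0.824]
-18 [124.264  35.113  -0.849]
-20 [127.653  33.786  -0.873]
```

>>> {"op": "step_arm", "data": {"targets": [[[0, 4, 3, 0, 0, 0], [0, 8, 6, 0, 0, 0], [0, 11.5, 8.8, -0.018, 0, 0], [0, 14, 11.4, -0.042, 0, 0], [0, 16.6, 13.9, -0.067, 0, 0], [0, 19.2, 16.3, -0.091, 0, 0], [0, 22, 18.6, -0.116, 0, 0], [0, 24.8, 20.8, -0.14, 0, 0], [0, 27.7, 22.9, -0.165, 0, 0], [0, 30.7, 24.9, -0.189, 0, 0], [0, 33.7, 26.8, -0.213, 0, 0], [0, 36.8, 28.6, -0.238, 0, 0]]]}}

```text
time: 8.05
tool_pos: [513.3, -69.3, 252.9]
tcp_rot: [-155.4, -0.0, -0.0]
ft_force: [-1.1, -5.3, 0.5]
finger_gap: 30.0
grip_force: 2.3
```

>>> {"op": "step_arm", "data": {"targets": [[[0, 3.2, 1.7, -0.024, 0, 0], [0, 6.4, 3.3, -0.049, 0, 0], [0, 9.7, 4.7, -0.073, 0, 0], [0, 13, 6.1, -0.098, 0, 0], [0, 16.4, 7.3, -0.122, 0, 0], [0, 19.8, 8.5, -0.146, 0, 0], [0, 23.3, 9.5, -0.171, 0, 0], [0, 26.8, 10.4, -0.195, 0, 0], [0, 30.3, 11.1, -0.22, 0, 0], [0, 33.9, 11.8, -0.244, 0, 0], [0, 37.5, 12.3, -0.269, 0, 0], [0, 41.1, 12.7, -0.293, 0, 0]]]}}

```text
time: 9.05
tool_pos: [513.1, -27.7, 265.1]
tcp_rot: [-172.1, -0.0, -0.0]
ft_force: [0.7, -4.1, 2.5]
finger_gap: 30.1
grip_force: 2.0
```

>>> {"op": "step_arm", "data": {"targets": [[[0, 3.6, 0.3, -0.024, 0, 0], [0, 7.2, 0.4, -0.049, 0, 0], [0, 10.8, 0.4, -0.073, 0, 0], [0, 14.5, 0.3, -0.098, 0, 0], [0, 18.1, 0.1, -0.122, 0, 0], [0, 21.7, -0.2, -0.147, 0, 0], [0, 25.3, -0.7, -0.171, 0, 0], [0, 28.9, -1.3, -0.196, 0, 0], [0, 32.4, -2, -0.22, 0, 0], [0, 36, -2.9, -0.244, 0, 0], [0, 36, -2.9, -0.244, 0, 0], [0, 36, -2.9, -0.244, 0, 0]]]}}

```text
time: 10.05
tool_pos: [512.8, 9.0, 261.4]
tcp_rot: [174.1, 0.1, 0.1]
ft_force: [0.7, -0.3, 0.9]
finger_gap: 30.2
grip_force: 0.0
```

```bash
python3 - <<'E'
from h import *
W=vision.snapshot('wrist'); im=W['img']; cv2.imwrite('pics/p6.png',cv2.resize(im[90:270,200:440],(720,540),interpolation=2))
st=r.sense(); print({k:np.round(st[k],2) for k in ('time','tool_pos','tcp_rot','ft_force','finger_gap','joint_pos')})
E
```

```text
{'time': np.float64(10.1), 'tool_pos': array([512.73,   8.71, 261.38]), 'tcp_rot': array([1.741e+02, 8.000e-02, 5.000e-02]), 'ft_force': array([ 0.04,  0.11, -0.97]), 'finger_gap': np.float64(29.76), 'joint_pos': array([-0.81, -5.93, 98.14, -5.9 , 87.79, 89.36])}
```

View pics/p6.png

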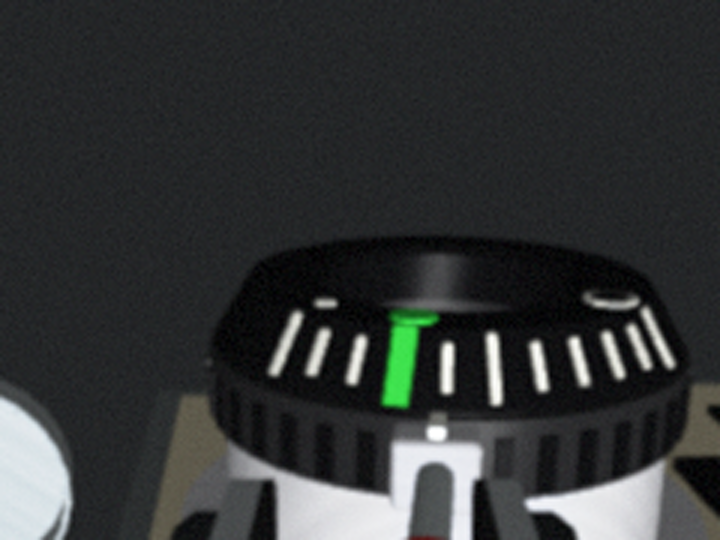

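The index line (437,432) is at about 11.5 to 12°, between the 10° mark (444 when extended to that row) and the green mark (392). It has about 8° to go, so I'll creep to about 19° and look again.

>>> {"op": "step_arm", "data": {"targets": [[[0, 1.8, -0.5, -0.012, 0, 0], [0, 3.5, -1, -0.025, 0, 0], [0, 5.3, -1.5, -0.037, 0, 0], [0, 7, -2.1, -0.049, 0, 0], [0, 8.7, -2.7, -0.062, 0, 0], [0, 10.4, -3.3, -0.074, 0, 0], [0, 12.1, -3.9, -0.086, 0, 0], [0, 12.1, -3.9, -0.086, 0, 0], [0, 12.1, -3.9, -0.086, 0, 0]]]}}

```text
time: 10.85
tool_pos: [513.0, 20.6, 258.0]
tcp_rot: [169.1, 0.0, 0.0]
ft_force: [0.2, -1.4, 0.9]
finger_gap: 29.7
grip_force: 0.7
```

```bash
python3 - <<'E'
from h import *
W=vision.snapshot('wrist'); im=W['img']; cv2.imwrite('pics/p7.png',cv2.resize(im[150:250,270:390],(720,600),interpolation=2))
st=r.sense(); print({k:np.round(st[k],2) for k in ('time','tool_pos','tcp_rot','ft_force','finger_gap','joint_pos')})
E
```

```text
{'time': np.float64(10.9), 'tool_pos': array([513.06,  20.51, 257.97]), 'tcp_rot': array([1.6915e+02, 1.0000e-02, 2.0000e-02]), 'ft_force': array([-0.53, -0.74,  0.74]), 'finger_gap': np.float64(29.8), 'joint_pos': array([  3.76,  -4.93,  98.01, -10.84,  87.69,  94.25])}
```

View pics/p7.png

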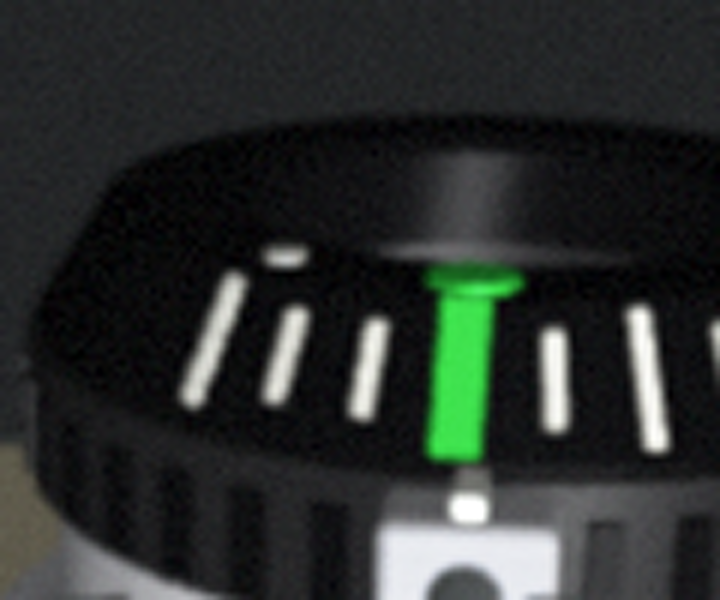

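The index (469,505) is about 19 px right of the green mark's line extended to that row (450). At about 100 px per 10°, that leaves about 1.8° or 3.1 mm at the knob.

>>> {"op": "step_arm", "data": {"targets": [[[0, 1, -0.3, -0.007, 0, 0], [0, 2, -0.7, -0.014, 0, 0], [0, 3, -1.1, -0.02, 0, 0], [0, 3, -1.1, -0.02, 0, 0], [0, 3, -1.1, -0.02, 0, 0]]]}}

```text
time: 11.32
tool_pos: [513.1, 23.1, 257.0]
tcp_rot: [168.0, -0.0, -0.0]
ft_force: [-0.8, -3.9, 0.6]
finger_gap: 30.2
grip_force: 1.5
```

```bash
python3 - <<'E'
from h import *
W=vision.snapshot('wrist'); im=W['img']; cv2.imwrite('pics/p8.png',cv2.resize(im[150:250,270:390],(720,600),interpolation=2))
st=r.sense(); print({k:np.round(st[k],2) for k in ('time','tool_pos','tcp_rot','ft_force','finger_gap')})
E
```

```text
{'time': np.float64(11.37), 'tool_pos': array([513.13,  23.14, 257.01]), 'tcp_rot': array([167.97,  -0.  ,  -0.  ]), 'ft_force': array([ 0.27, -2.73,  0.81]), 'finger_gap': np.float64(29.86)}
```

View pics/p8.png

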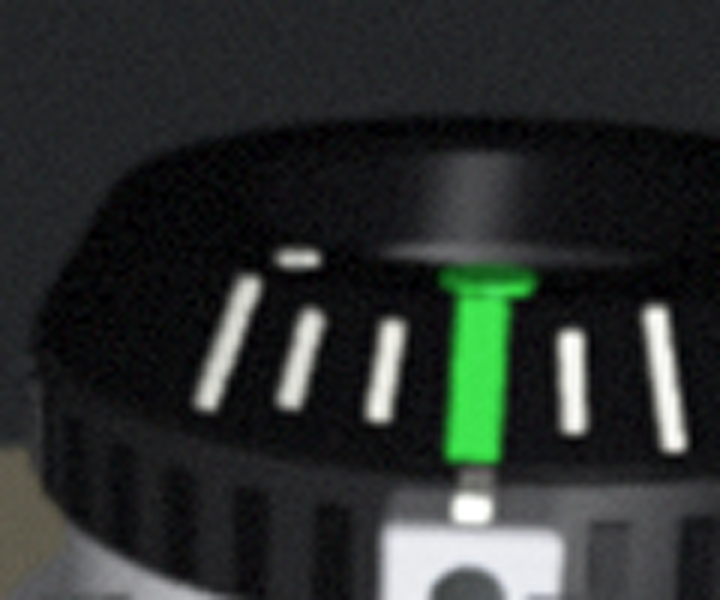

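The index (473,505) is now within about 4 px (0.4°) of the green line (469). One small nudge, then I'll centre the fingers and withdraw straight along the tool.

>>> {"op": "step_arm", "data": {"targets": [[[0, 0.7, -0.2, -0.004, 0, 0], [0, 0.7, -0.2, -0.004, 0, 0], [0, 0.7, -0.2, -0.004, 0, 0], [0, -2.5, 0.4, -0.004, 0, 0], [0, -5.8, 1.2, -0.004, 0, 0], [0, -5.8, 1.2, -0.004, 0, 0], [0, -5.8, 1.2, -0.004, 0, 0]]]}}

```text
time: 11.95
tool_pos: [513.2, 17.2, 258.3]
tcp_rot: [167.8, -0.0, -0.0]
ft_force: [0.5, -0.4, 0.1]
finger_gap: 29.8
grip_force: 0.0
```

>>> {"op": "step_arm", "data": {"targets": [[[0, 2.1, 10, 0, 0, 0], [0, 4.2, 20, 0, 0, 0], [0, 6.4, 30, 0, 0, 0], [0, 8.5, 40, 0, 0, 0], [0, 12.8, 60, 0, 0, 0], [0, 12.8, 80, 0, 0, 0], [0, 12.8, 80, 0, 0, 0], [0, 12.8, 80, 0, 0, 0]]]}}

```text
time: 12.62
tool_pos: [514.0, 30.4, 340.7]
tcp_rot: [167.8, -0.2, 0.0]
ft_force: [-0.5, -0.1, 0.5]
finger_gap: 30.1
grip_force: 0.0
```

```bash
python3 - <<'E'
from h import *
W=vision.snapshot('wrist'); im=W['img']
m=blobs(mask(im,(45,100,60),(85,255,255)),20); print(m)
c=min(m,key=lambda b:abs(b[1][0]-300))[1]; u,v=int(c[0]),int(c[1])
a=cv2.resize(im[v-30:v+60,u-50:u+58],(720,600),interpolation=2); cv2.imwrite('pics/p9.png',a)
print(u,v,r.sense()['ft_force'],r.sense()['tool_pos'],r.sense()['time'])
E
```

```text
[(176, [328.2, 178.9]), (137, [446.5, 221.6])]
328 178 [-0.14947549  1.6351087   0.34098034] [513.49570719  30.30627426 339.16207719] 12.6667
```

View pics/p9.png

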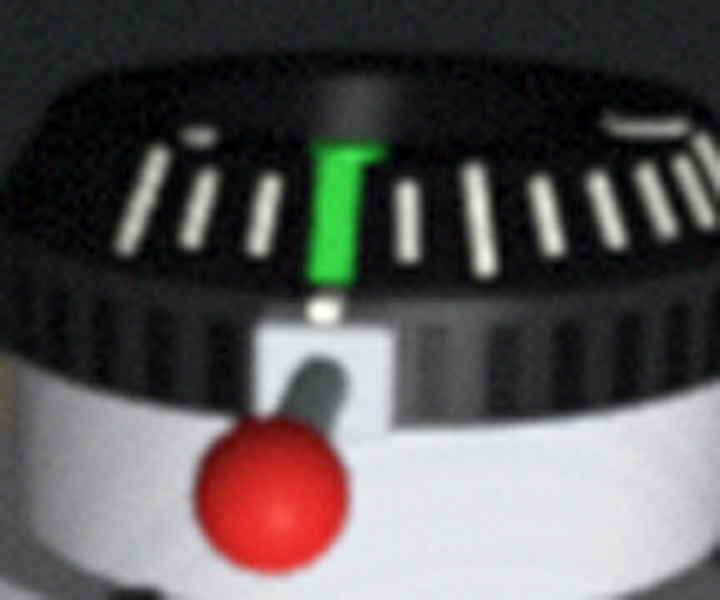

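The hand is clear. The index (323,310) sits on the green mark's line (327 at that row), which is within about half a degree.

```bash
python3 -c "
from bench import r
print(r.hand_in())"
```

```text
the job is handed in; nothing more can be done
None
```

I pushed the iris lever to its open stop, then back until its index line stood at the green mark (within about 0.5°), withdrew the hand clear and handed the job in at about 12.7 s; the highest wrist force I read was about 12 N, and nothing else was touched as far as I saw.

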